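# Find the full biscuit tin on the over-and-under balance

## Robot

A 7-joint arm with a two-finger parallel gripper is mounted at the origin on a cart in front of the work surface, level with it; the furniture and walls round the work are solid. World frame = base frame: x ahead of the robot, y to its left, z up, the work surface at z = 0. Lengths are in m, angles in rad, forces in N, time in s.
With the tool pointing down it reaches from about 0.4 to 0.925 m from the base axis. Payload 5.6 kg.
Tool frame: the origin (TCP) lies between the finger pads; the fingertips stand 17 mm ahead of it and the grasp point (between the pads) lies 2 mm behind it (robot.tip_extent is the distance from the TCP to the fingertips, in m); z points along the fingers, y is the line along which they close (so a half turn about z gives the same grasp; the last joint's range is limited). The gripper opens to 85 mm and grips with 20 to 120 N. Pads are 22 mm wide; open, the fingers measure 114 mm over their backs; the gripper's body (76 mm by 85 mm) begins 54 mm behind the grasp point. The pads swing forward as they close: fully open they stand 13 mm farther back than shut.
Start: joints at [-1.232, 0.468, -0.012, 1.603, 0.006, 1.071, -0.056], TCP at [0.242, 0.603, 0.248] pointing down, gripper open.
Joint ranges: [-2.53, 2.53], [-0.31, 2.02], [-1.57, 1.55], [0.28, 2.44], [-1.29, 4.43], [0.15, 1.84], [-2.92, 2.92]. Speed limits (rad/s): [2.57, 2.57, 3.14, 3.14, 3.14, 3.14, 3.14].

## Interface

Orientations are given as a unit quaternion [x, y, z, w].
In Python, from rig import monitor, viewer, order, finder, robot gives the robot as it stands. The module is installed in compiled form; this text tells all that it offers.
- The arm moves only by the shell command python3 -m inch 'ROWS'. ROWS is JSON, a list that holds one entry, the list of rows, each a list of 5 numbers: the opening, from 0 (shut) to 1 (fully open), then the shift along the tool's x, y, z in cm, then the turn about the tool's z in rad. A call has 1 to 8 rows; each row is the pose to reach, as a shift and turn from the pose commanded when the call began, along the tool's axes at that moment; what a row does not reach only later rows make up. A row lasts 1/8 s, in which the tool goes at most 62.5 mm and 10.7 degrees, less where a joint would pass 70% of its speed; a pose out of reach is approached as far as the arm can. A call with a gripper value outside its range is refused whole. The fingers move at their own pace and stop on an object; the grip force is fixed at half the most. Time passes only in rows, so rows that repeat a pose let the fingers close. It gives the time, the measured TCP pose, the force, the opening and the grip force at its end, in the units of the state.
- monitor.observe(): the state, without advancing time (a new reading comes with each control period).
- viewer.capture(name): name is "scene" or "top" or "wrist"; returns a dict with "frame" (400x640x3 uint8, red, green, blue), "vfov" (degrees; the focal length in pixels is half the picture's height over the tangent of half this angle, whatever the lens; pixels are square), "cx", "cy" (the principal point, pixels), "R" (3x3) and "t" (3): a world point X has camera coordinates R X + t; the wrist camera has in their place "tool_from_camera" (4x4, takes a point from camera to tool coordinates, whose origin is the TCP and whose axes are the flange's). Camera axes: x right, y down, z forward; pixel columns grow to the right and rows downward; lengths in m; the calibration is good to about 2 mm. A picture is of the moment at which its call begins: read the wrist's pose just before it. There is no depth.
- order.close_job(): hands the job in; it is judged then, once.
Trained networks look in a picture, given as the dict that the camera call returned (one of the last four; its "shot" number tells which), for a name from the list of things; names that differ only in an ending like _2 or _b are one class to them, and where a whole thing is asked for, a point or a joint stands for the part that bears it (a point fixed in the world has none). Each returns a list of dicts, best first, with "conf" (0 to 1); they miss things now and then, are a little off and sometimes report something else, mostly with a low value. They report only what shows in the picture. A call takes as long as a camera call.
- finder.look_for(target, picture): "centre" ([row, column] in pixels, amid what is visible of it).
- finder.trace(target, picture): "pixels" (400x640 bool, what is visible of it) and "centre" ([row, column] in pixels, amid what is visible of it).
The state is a dict: "time_s": time; "qpos": joint angles; "joint_vel": joint speeds; "tau": joint torques, N m; "position": TCP position; "tcp_rot": TCP orientation; "ft_force": force on the tool from outside, world axes, zero at the start; "ft_torque": the same for the moment, N m; "width": opening from 0.0 (shut) to 1.0 (fully open); "gripper_force": force on a finger pad.
Only numpy, scipy, OpenCV 4.12 (cv2) and the standard library are available. Lean on these libraries where they do the work, as an engineer would, in place of code of your own. Each camera call takes 0.05 s, during which the arm holds its last target. There are 200 camera calls.

## Task

One of the two biscuit tins in the cream tray was packed short. Seat each tin fully home in the tin guide of its own platter of the balance, lowering it gently and never leaning on the balance, let go and let the beam settle; then stand the heavier tin back upright in the cream tray, clear of its walls, and leave the lighter one seated on its platter for topping up. Leave the other things on the table where they are.

Things in the scene. Friction and masses are not known exactly. Their poses are not given: they have to be found in the camera images.
- tin_1: one of two outwardly identical closed square slip-lid tins of bare metal, 56 x 56 mm, 86 mm high, 0.18 to 0.30 kg with the loose biscuits inside, standing in the cream tray. Which tin is heavier differs from start to start and shows only on the balance (by about 90 g). Origin at the centre of its underside, z up, x and y square to its sides.
- tin_2: the other tin, alike in every outward respect; origin and axes as for tin_1.
- balance: grey over-and-under balance, fixed on the table right of the cream tray, 96 mm deep (its x), 290 mm wide (its y). Origin at the centre of its underside, z up. A white index plate with a black pointer stands at its middle, 32 mm to either side, up to 0.20 m high. Its two platters stay level as they rise and fall. Its pivots suffer if a tin is pressed on with more than 30 N.
- balance_beam (a joint): tilt of the beam, rad, -0.1 to 0.1 between soft stops (a push can sink them a little further); 0 is level, positive: left platter (the balance's +y) down. The empty beam rests near 0 with hardly any stiffness; a dashpot slows it. One tin alone takes its platter to the lower stop, two seated tins tip it to the heavier in about a second.
- pan_l (a point): centre of the upper face of the left steel platter (108 mm in x, 84 mm in y), 115 mm left of the balance's middle (its +y) and 110 mm above the table when level, 11.5 mm higher or lower at the stops. Axes as the balance's. An aluminium tin guide is clamped on the face: a square well 60 mm inside, for a tin set square to the balance, any of four ways round; the face is its floor.
- pan_r (a point): the same on the right (-115 mm in the balance's y). Each guide has plain upstands 8 mm high, 4 mm thick fore and aft and side rails with flared lips 16 mm high. It is adjustable in slots along the balance's x and stands where the last user left it, up to 10 mm before or behind the platter's centre: not reported, to be seen or felt. It does not shift under less than 30 N.
- tray_sachets: the large cream tray, fixed: inside 520 mm in x by 360 mm in y, floor 7.5 mm above the table, walls 85 mm high. Origin at the centre of its underside, x ahead of the robot, y to its left.
- timer: small white kitchen timer, 70 x 66 x 21 mm, lying before the balance; leave it. Origin at the centre of its underside.
- tape_roll: roll of tape lying on the table on the right, 102 mm across, 25 mm high; leave it. Origin at the centre of its underside.
- cake_choc_03: ring cake with dark chips, 78 mm across, 34 mm high, in the far part of the cream tray; leave it. Origin at the centre of its underside.
- cake_choc_09: second ring cake with dark chips, 80 mm across, 34 mm high, in the far part of the cream tray; leave it. Origin at the centre of its underside.

How it is judged:
By the outcome, as a careful person would: the job done as asked, in the order asked, and still so for the second after the job is handed in, with the robot touching nothing.
It also fails if it takes over 72 s, if anything falls off the work surface, if the arm or the gripper's body presses on something with over 40 N, if the wrist force passes 120 N, or if a joint passes its speed limit or range.

## Working session

There is one attempt and no reset: what is moved stays moved. The work goes in short steps, Python scripts to look and compute and a shell command to move; the robot and the scene stay as the last step left them, time stands still between calls to the robot, and variables do not carry over. Pictures are saved under pics/ and viewed, at most 10 in all, crops included, and the job is handed in when it is done.

```bash
mkdir -p pics
cat > h.py <<'E'
import numpy as np, cv2
from rig import monitor, viewer, order, finder, robot
from scipy.spatial.transform import Rotation as Rn
def state():
    s=monitor.observe(); return s
def f(c): return 200/np.tan(np.radians(c["vfov"])/2)
def cam(c,s=None):
    if "R" in c: return np.array(c["R"]),np.array(c["t"])
    T=np.eye(4);T[:3,:3]=Rn.from_quat(s["tcp_rot"]).as_matrix();T[:3,3]=s["position"]
    W=np.linalg.inv(T@np.array(c["tool_from_camera"]));return W[:3,:3],W[:3,3]
def back(c,uv,z,s=None):
    R,t=cam(c,s);d=R.T@np.array([(uv[0]-c["cx"])/f(c),(uv[1]-c["cy"])/f(c),1]);o=-R.T@t
    return o+d*(z-o[2])/d[2]
def proj(c,X,s=None):
    R,t=cam(c,s);p=(np.atleast_2d(X)@R.T+t);return p[:,:2]/p[:,2:]*f(c)+[c["cx"],c["cy"]]
def save(c,n): cv2.imwrite("pics/"+n,c["frame"][:,:,::-1])
E
python3 - <<'E'
from h import *
s=state();print(s)
t=viewer.capture("top");sc=viewer.capture("scene")
im=np.vstack([t["frame"]]);save(t,"top.png");save(sc,"scene.png")
for c in(t,sc):
    print(f(c),c["cx"],c["cy"],-np.array(c["R"]).T@np.array(c["t"]),np.array(c["R"]).round(3).tolist())
    for n in["tin_1","balance","tray_sachets","timer","pan_l"]:
        print(n,[(d["conf"],np.round(d["centre"])) for d in finder.look_for(n,c)])
E
```

```text
{'time_s': 0.0, 'qpos': array([-1.23201368,  0.46838392, -0.01158442,  1.60365849,  0.00603206,
        1.0713703 , -0.05629151]), 'joint_vel': array([ 0.00215702,  0.00138192, -0.00099648, -0.0006824 ,  0.00067338,
       -0.00167833,  0.00034989]), 'tau': array([ 8.60827868e-05, -5.32384050e+01,  2.14615400e-02, -2.51296109e+01,
        1.14968733e-02,  7.73850916e-03, -2.11760902e-07]), 'position': array([0.2420543 , 0.6026714 , 0.24731948]), 'tcp_rot': array([ 1.89761688e-01,  9.81829773e-01, -8.88747755e-04, -8.98626637e-05]), 'ft_force': array([1.33671243, 0.04972873, 0.58614383]), 'ft_torque': array([-0.00028482,  0.01645528, -0.00783174]), 'gripper_force': 0.0, 'width': 1.0003563179930712}
386.1240310179707 319.9714044223915 201.9528556243868 [ 0.45112794 -0.19617852  1.33804532] [[-0.012, -1.0, -0.014], [-0.993, 0.013, -0.121], [0.121, 0.012, -0.993]]
tin_1 [(0.94, array([216., 252.])), (0.79, array([224., 218.])), (0.27, array([215., 345.]))]
balance [(0.84, array([220., 348.]))]
tray_sachets []
timer [(0.98, array([266., 347.]))]
pan_l [(0.78, array([213., 380.])), (0.61, array([223., 312.])), (0.39, array([225., 217.]))]
441.3780289558714 319.16403744252455 201.8339429603512 [ 0.16975831 -1.02615121  0.81847004] [[0.894, -0.449, -0.003], [-0.28, -0.553, -0.785], [0.35, 0.702, -0.62]]
tin_1 [(0.89, array([167., 277.]))]
balance [(0.75, array([153., 258.])), (0.6, array([229., 325.]))]
tray_sachets []
timer [(0.85, array([259., 267.]))]
pan_l [(0.97, array([191., 297.])), (0.94, array([238., 346.])), (0.3, array([228., 323.]))]
```

View pics/top.png

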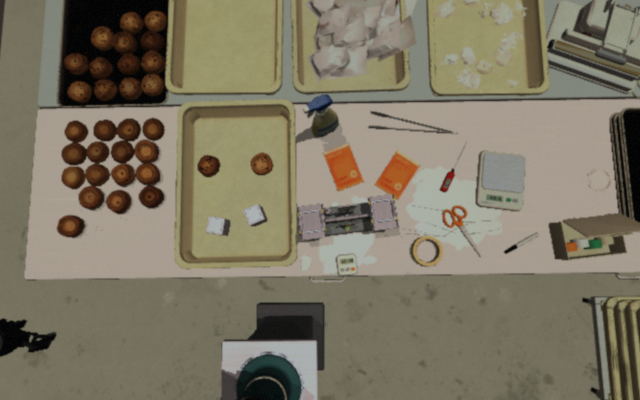

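View pics/scene.png

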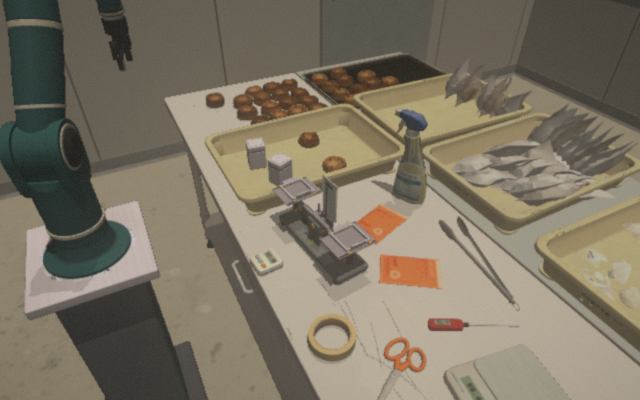

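The top view shows the tins at about (row 226, col 217) and (215, 255). The balance is between cols 298 and 398, slightly rotated, and the timer is at (264, 346). Next I'll move the wrist camera over the tins.

```bash
cat >> h.py <<'E'
def rows(p,yaw=None):
    """shift in tool axes (cm) & turn so TCP gets to p with tool x axis at world angle yaw (tool down)"""
    s=state();R=Rn.from_quat(s["tcp_rot"]).as_matrix()
    d=R.T@(np.array(p)-s["position"])*100
    y0=np.arctan2(R[1,0],R[0,0]);a=0 if yaw is None else -(yaw-y0)
    print("now",s["position"].round(4),"yaw",round(y0,3),"t",s["time_s"],"q7",s["qpos"][6].round(2),"F",s["ft_force"].round(1),"w",round(s["width"],3),"->",d.round(2),"turn",round((a+np.pi)%(2*np.pi)-np.pi,3))
E
python3 - <<'E'
from h import *
t=viewer.capture("top")
for d in finder.trace("tin_1",t)[:2]:
    m=d["pixels"];print(d["conf"],back(t,d["centre"][::-1],.085))
for uv in[(299,222),(398,214),(348,218)]: print(back(t,uv,.1))
for uv in[(292,200),(188,200),(240,258),(240,110)]: print(back(t,uv,.0075))
w=viewer.capture("wrist");print(np.array(w["tool_from_camera"]).round(3),f(w))
rows([.42,.1,.33],np.pi)
E
```

```text
0.92 [0.535227   0.14750871 0.085     ]
[ 0.53805231 -0.11277608  0.1       ]
[ 0.5597084  -0.43085593  0.1       ]
[ 0.54890655 -0.27029393  0.1       ]
[ 0.62143887 -0.08258309  0.0075    ]
[0.62634858 0.28078068 0.0075    ]
[0.42382702 0.09609194 0.0075    ]
[0.94928955 0.10309509 0.0075    ]
[[ 0.002 -0.965 -0.262  0.066]
 [ 1.     0.002 -0.    -0.   ]
 [ 0.    -0.262  0.965 -0.126]
 [ 0.     0.     0.     1.   ]] 321.4710693080956
now [0.2422 0.6032 0.2483] yaw 2.76 t 0.75 q7 -0.06 F [0.3 0.9 0.5] w 0.999 -> [-35.25 -40.07  -8.17] turn -0.382
```

Run:
```python
from h import *
rows([.5,-.1,.36],np.pi)
```

```text
now [0.2422 0.6032 0.2483] yaw 2.76 t 0.75 q7 -0.06 F [0.3 0.9 0.5] w 0.999 -> [-50.13 -55.65 -11.17] turn -0.382
```

```bash
python3 -m inch '[[[1,-4,-4,-2,-0.1],[1,-8,-8,-4,-0.2],[1,-12,-13,-6,-0.3],[1,-16,-18,-8,-0.38],[1,-20,-22,-11.2,-0.38],[1,-24,-26,-11.2,-0.38],[1,-28,-31,-11.2,-0.38],[1,-32,-35.5,-11.2,-0.38]]]'; python3 -c "
from h import *
rows([.5,-.1,.36],np.pi)"
```

```text
time_s: 1.75
position: [0.406, 0.1559, 0.3609]
tcp_rot: [0.001, 1.0, 0.001, 0.001]
ft_force: [-0.2, -0.2, 0.3]
width: 1.0
gripper_force: 0.0
now [0.406  0.1559 0.3609] yaw 3.14 t 1.75 q7 1.12 F [-0.2 -0.2  0.3] w 1.0 -> [ -9.44 -25.57   0.07] turn -0.002
```

```bash
python3 -m inch '[[[1,-2,-5,0,0],[1,-4,-10,0,0],[1,-6,-15,0,0],[1,-8,-20,0,0],[1,-9.4,-25.5,0,0],[1,-9.4,-25.5,0,0],[1,-9.4,-25.5,0,0]]]'
python3 - <<'E'
from h import *
s=state();w=viewer.capture("wrist");save(w,"w1.png");print(s["position"],s["joint_vel"].round(3))
np.savez("w1.npz",frame=w["frame"],pos=s["position"],rot=s["tcp_rot"])
for n in ["tin_1","pan_l","balance"]:
  for d in finder.trace(n,w):
    m=d["pixels"].astype(np.uint8);c,_=cv2.findContours(m,0,2);c=max(c,key=cv2.contourArea)
    print(n,d["conf"],np.round(d["centre"]),cv2.minAreaRect(c),back(w,d["centre"][::-1],.09,s).round(4))
E
```

```text
time_s: 2.62
position: [0.4991, -0.0967, 0.3602]
tcp_rot: [0.001, 1.0, 0.0, -0.0]
ft_force: [-0.6, 0.2, 0.1]
width: 1.001
gripper_force: 0.0
[ 0.49905613 -0.09665108  0.36017187] [-0.021 -0.008 -0.019  0.006  0.001 -0.     0.003]
tin_1 0.6 [116.  41.] ((29.5, 112.0), (74.0, 59.0), 90.0) [ 0.4467 -0.438   0.09  ]
tin_1 0.56 [204. 422.] ((424.4769592285156, 204.55490112304688), (57.59427261352539, 50.02161407470703), 67.7509765625) [0.5564 0.0278 0.09  ]
tin_1 0.55 [182. 516.] ((515.432373046875, 182.4163818359375), (74.92668914794922, 49.334686279296875), 17.354022979736328) [0.5276 0.1438 0.09  ]
pan_l 0.83 [216.  97.] ((96.23548889160156, 216.501708984375), (84.24253845214844, 83.30780792236328), 83.2901611328125) [ 0.5732 -0.3949  0.09  ]
pan_l 0.66 [195. 281.] ((280.18670654296875, 195.16824340820312), (86.0589828491211, 72.01528930664062), 83.21102905273438) [ 0.5447 -0.1541  0.09  ]
balance 0.87 [205. 184.] ((185.91580200195312, 209.28475952148438), (99.94383239746094, 263.2351989746094), 82.93739318847656) [ 0.5582 -0.2797  0.09  ]
balance 0.53 [307. 398.] ((399.2000427246094, 304.3999938964844), (48.29906463623047, 46.51021194458008), 63.43495178222656) [0.7092 0.0051 0.09  ]
```

View pics/w1.png

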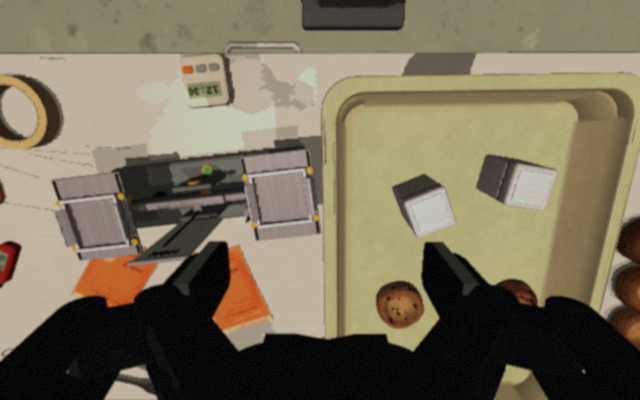

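The wrist view shows the tin tops as bright squares at about (209,433) and (187,531). The guide wells are at about (222,100) and (193,281). I'll extract the tin top quads and zoom in on the platters.

```bash
cat >> h.py <<'E'
def tops(w,s,z,area=300):
    hsv=cv2.cvtColor(w["frame"],cv2.COLOR_RGB2HSV)
    m=((hsv[...,1]<45)&(hsv[...,2]>165)).astype(np.uint8);m=cv2.morphologyEx(m,cv2.MORPH_OPEN,np.ones((3,3)))
    for c in cv2.findContours(m,0,2)[0]:
        if cv2.contourArea(c)<area: continue
        P=np.array([back(w,q,z,s)[:2] for q in c[:,0,:].astype(float)],np.float32)
        r=cv2.minAreaRect(P*1000)
        if 40<min(r[1]) and max(r[1])<75: print("top",np.round(r[0],1),np.round(r[1],1),"ang",round(r[2],1),"px",c[:,0].mean(0).round())
E
python3 - <<'E'
from h import *
s=state();w=viewer.capture("wrist");tops(w,s,.0935)
im=w["frame"][130:275,40:560,::-1];a=cv2.resize(w["frame"][140:270,40:330,::-1],None,fx=2.7,fy=2.7,interpolation=cv2.INTER_CUBIC)
b=cv2.resize(w["frame"][140:250,380:570,::-1],None,fx=2.2,fy=2.2,interpolation=cv2.INTER_CUBIC)
b=cv2.copyMakeBorder(b,0,0,0,a.shape[1]-b.shape[1],0);cv2.imwrite("pics/c1.png",np.vstack([a,b]))
E
```

```text
top [567.2  38.1] [52.4 53. ] ang 23.0 px [429. 213.]
top [534.1 161.6] [52.6 52.4] ang 80.4 px [529. 188.]
```

View pics/c1.png

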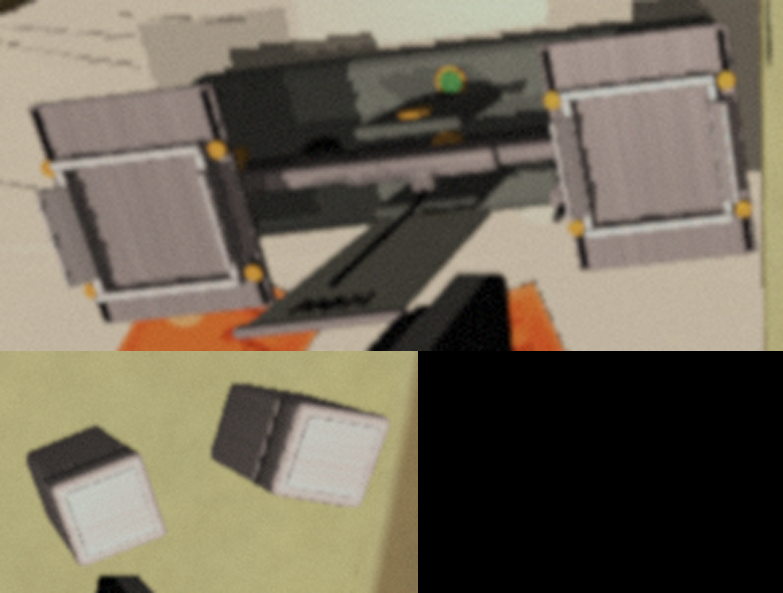

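The crop shows the guide upstands clearly. On the left pan the near bar runs about (565,92) to (720,80) and the far bar (590,230) to (735,217). On the right pan they run (60,163) to (200,150) and (95,300) to (235,284). I'll convert these to world coordinates.

Run:
```python
from h import *
s=state();w=viewer.capture("wrist")
C={}
for k,pts in dict(Ln=[(565,94),(718,81)],Lf=[(590,230),(738,216)],Rn=[(60,165),(200,151)],Rf=[(95,299),(236,284)]).items():
    P=np.array([back(w,(u/2.7+40,v/2.7+140),.118,s)[:2] for u,v in pts]);C[k]=P.mean(0)
    d=P[0]-P[1];print(k,P.round(4).tolist(),"ang",np.degrees(np.arctan2(d[0],-d[1])))
L=(C["Ln"]+C["Lf"])/2;R=(C["Rn"]+C["Rf"])/2
print(L,R,np.linalg.norm(C["Ln"]-C["Lf"]),np.linalg.norm(C["Rn"]-C["Rf"]),np.linalg.norm(L-R))
# yaw of balance: platter green/gold screws etc: far edge of platters
for k in [("Ln","Lf"),("Rn","Rf")]:
    d=C[k[1]]-C[k[0]];print(np.degrees(np.arctan2(d[1],d[0])))
e=np.array([back(w,(u/2.7+40,v/2.7+140),.11,s)[:2] for u,v in [(546,45),(722,28),(583,268),(752,250),(33,105),(212,85),(105,320),(272,300)]])
print(e.round(4).tolist(), e[:4].mean(0),e[4:].mean(0)); d=e[:4].mean(0)-e[4:].mean(0);print("byaw",np.degrees(np.arctan2(-d[0],d[1])),np.linalg.norm(d))
```

```text
Ln [[0.5126, -0.1856], [0.5068, -0.1193]] ang 5.0446424153542715
Lf [[0.5754, -0.1781], [0.5686, -0.1111]] ang 5.836562259034625
Rn [[0.5452, -0.4112], [0.5386, -0.3481]] ang 5.942608820089224
Rf [[0.6099, -0.4087], [0.6022, -0.3424]] ang 6.573578032380444
[ 0.54085294 -0.14851895] [ 0.57397509 -0.37758922] 0.06278712367502738 0.06427998345376304 0.23145251085690993
7.170008018838179
3.6316105222240753
[[0.4925, -0.1945], [0.485, -0.1177], [0.5975, -0.1841], [0.5883, -0.105], [0.5198, -0.4241], [0.5106, -0.3431], [0.6246, -0.413], [0.6141, -0.332]] [ 0.54081849 -0.15034309] [ 0.56726681 -0.37802918]
byaw 6.625857834651276 0.2292170777315315
```

Run:
```python
from h import *
rows([.567,.038,.25],np.radians(113))
print(state()["qpos"].round(2))
```

```text
now [ 0.4992 -0.0963  0.3604] yaw -3.142 t 2.925 q7 1.76 F [ 0.1  0.4 -0.4] w 0.998 -> [-6.78 13.42 11.04] turn 1.169
[-0.34  0.12  0.51  1.83 -0.06  1.21  1.76]
```

```bash
python3 -m inch '[[[1,-1.5,3,2,0.17],[1,-3,6,4,0.34],[1,-4.5,9,6,0.51],[1,-6.8,13.4,9,0.68],[1,-6.8,13.4,11,0.85],[1,-6.8,13.4,11,1.02],[1,-6.8,13.4,11,1.17],[1,-6.8,13.4,11,1.17]]]'
python3 - <<'E'
from h import *
s=state();w=viewer.capture("wrist");tops(w,s,.0935)
rows([.567,.038,.0655],np.radians(113))
E
```

```text
time_s: 3.92
position: [0.5674, 0.0373, 0.2502]
tcp_rot: [0.552, 0.834, -0.0, -0.0]
ft_force: [-0.2, 0.4, 0.3]
width: 1.001
gripper_force: 0.0
top [ 438.2 -113.9] [57.5 69.2] ang 0.6 px [133. 267.]
top [568.2  38. ] [52.6 51.7] ang 23.0 px [331. 170.]
now [0.5674 0.0372 0.2503] yaw 1.974 t 3.975 q7 0.49 F [-0.2 -0.2 -1.2] w 1.0 -> [ 9.000e-02 -1.000e-02  1.848e+01] turn 0.001
```

```bash
python3 -m inch '[[[1,0.1,0,5,0],[1,0.1,0,10,0],[1,0.1,0,14,0],[1,0.1,0,17,0],[1,0.1,0,18.5,0],[0.5,0.1,0,18.5,0],[0.5,0.1,0,18.5,0],[0.5,0.1,0,18.5,0]]]'; python3 -m inch '[[[0.5,0,0,0,0],[0.5,0,0,0,0],[1,0,0,0,0],[1,0,0,0,0],[1,0,0,0,0],[1,0,0,-6,0],[1,0,0,-12,0],[1,0,0,-18.5,0]]]'; python3 -m inch '[[[1,0,0,0,0],[1,0,0,0,0]]]'
python3 - <<'E'
from h import *
for i in range(2):
    s=state();w=viewer.capture("wrist");tops(w,s,.0935)
rows([.567,.038,.0655],np.radians(113))
E
```

```text
time_s: 4.97
position: [0.5679, 0.0376, 0.0665]
tcp_rot: [0.553, 0.833, 0.001, 0.001]
ft_force: [-1.0, 0.5, 1.0]
width: 0.652
gripper_force: 64.4
time_s: 5.98
position: [0.5666, 0.0374, 0.2493]
tcp_rot: [0.553, 0.833, -0.0, -0.0]
ft_force: [1.1, 0.1, -0.0]
width: 0.997
gripper_force: 0.0
time_s: 6.22
position: [0.5666, 0.0377, 0.2474]
tcp_rot: [0.553, 0.833, 0.0, -0.0]
ft_force: [0.2, 0.2, -0.5]
width: 0.997
gripper_force: 0.0
top [ 436.6 -116.6] [51.5 65. ] ang 0.9 px [134. 271.]
top [568.3  38. ] [52.7 52.3] ang 23.0 px [331. 176.]
top [ 431.2 -119.1] [58.9 56.1] ang 74.7 px [134. 272.]
top [568.2  38.4] [52.9 52.1] ang 23.0 px [331. 179.]
now [0.5661 0.0376 0.2462] yaw 1.97 t 6.325 q7 0.5 F [ 0.2 -0.1 -0.1] w 0.999 -> [-1.000e-02  1.600e-01  1.807e+01] turn -0.002
```

Run:
```python
from h import *
rows([.541,-.15,.275],np.radians(96.6))
```

```text
now [0.5661 0.0376 0.2462] yaw 1.97 t 6.325 q7 0.5 F [ 0.2 -0.1 -0.1] w 0.999 -> [-16.31  -9.6   -2.86] turn 0.284
```

```bash
python3 -m inch '[[[1,-4,-2.4,-1.5,0.14],[1,-8,-4.8,-2.9,0.28],[1,-12,-7.2,-2.9,0.28],[1,-16.3,-9.6,-2.9,0.28],[1,-16.3,-9.6,-2.9,0.28],[1,-16.3,-9.6,-2.9,0.28]]]'
python3 - <<'E'
from h import *
s=state();w=viewer.capture("wrist");save(w,"wl.png")
np.savez("wl.npz",pos=s["position"],rot=s["tcp_rot"]);print(proj(w,[[.541,-.15,.118]],s))
rows([.573,-.378,.275],np.radians(96.6))
E
```

```text
time_s: 7.08
position: [0.5415, -0.1493, 0.2755]
tcp_rot: [0.664, 0.748, -0.001, -0.001]
ft_force: [0.4, 0.9, 0.4]
width: 0.999
gripper_force: 0.0
[[324.54601053 180.59441102]]
now [ 0.5418 -0.1486  0.2756] yaw 1.691 t 7.125 q7 0.57 F [ 0.4 -0.4  0.5] w 1.0 -> [-23.14   0.34   0.05] turn 0.005
```

```bash
python3 -m inch '[[[1,-5,0.1,0,0],[1,-10,0.2,0,0],[1,-15,0.3,0,0],[1,-20,0.3,0,0],[1,-23.1,0.3,0,0],[1,-23.1,0.3,0,0],[1,-23.1,0.3,0,0]]]'
python3 - <<'E'
from h import *
s=state();w=viewer.capture("wrist");save(w,"wr.png")
np.savez("wr.npz",pos=s["position"],rot=s["tcp_rot"]);print(s["position"],proj(w,[[.573,-.378,.118]],s))
a=cv2.imread("pics/wl.png")[90:270,220:430];b=cv2.imread("pics/wr.png")[90:270,220:430]
cv2.imwrite("pics/c2.png",np.vstack([cv2.resize(q,None,fx=1.65*1,fy=1.65,interpolation=cv2.INTER_CUBIC) for q in(a,b)]) if 0 else np.hstack([cv2.resize(q,None,fx=1.9,fy=1.9,interpolation=cv2.INTER_CUBIC) for q in(a,b)]))
E
```

```text
time_s: 8.0
position: [0.5731, -0.3768, 0.2759]
tcp_rot: [0.663, 0.749, 0.0, -0.001]
ft_force: [0.6, 0.1, -0.1]
width: 1.003
gripper_force: 0.0
[ 0.57313791 -0.37684816  0.27588195] [[324.6082782  181.25937127]]
```

View pics/c2.png

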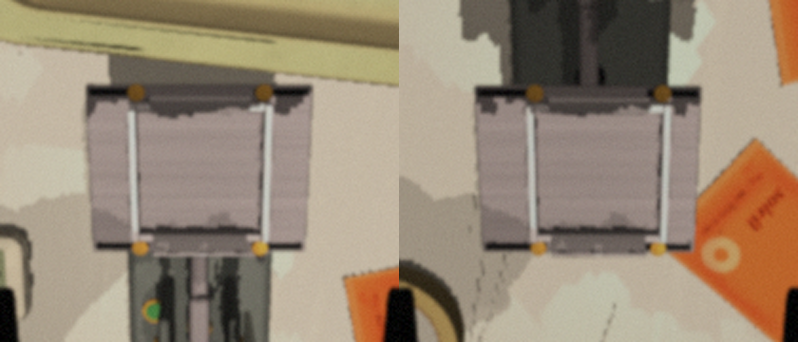

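The left crop shows white upstands at crop cols 133 and 267, and the right crop at 530 and 667 with its centre shifted. I'll measure the bars to sub-pixel.

Run:
```python
from h import *
w0=viewer.capture("wrist")
for n,g in (("wl",(290,360)),("wr",(290,359))):
    im=cv2.imread(f"pics/{n}.png")
    im=cv2.GaussianBlur(im,(3,3),0).min(2).astype(float);z=np.load(n+".npz");s=dict(position=z["pos"],tcp_rot=z["rot"])
    B=[]
    for c in g:
        P=[]
        for r in range(155,206):
            seg=im[r,c-7:c+8]; wt=np.clip(seg-np.median(seg)-15,0,None)
            if wt.sum()>20: P.append(back(w0,((wt*np.arange(c-7,c+8)).sum()/wt.sum(),r),.118,s)[:2])
        P=np.array(P);vx,vy,x,y=cv2.fitLine(P.astype(np.float32),cv2.DIST_HUBER,0,.0005,.0005).ravel()
        B.append((np.array([x,y]),np.degrees(np.arctan2(-vx,vy)+0),len(P)));print(n,B[-1])
    a=np.radians(6.6);bx=np.array([np.cos(a),np.sin(a)])
    by=np.array([-bx[1],bx[0]])
    yc=[back(w0,(220+200/1.9 if 0 else 325,90+v/1.9),.112,s)[:2]@by for v in(90,246)]
    print("bx",B[0][0]@bx,B[1][0]@bx,"mid",(B[0][0]@bx+B[1][0]@bx)/2,"by",yc,np.mean(yc), "tcp",s["position"][:2]@bx,s["position"][:2]@by,
      "centre world",bx*(B[0][0]@bx+B[1][0]@bx)/2+by*np.mean(yc))
rows([.5675,.0375,.23],np.radians(113))
```

```text
wl (array([ 0.50958276, -0.15448973], dtype=float32), np.float32(-173.1356), 51)
wl (array([ 0.5733301, -0.1469801], dtype=float32), np.float32(-173.14047), 51)
bx 0.488449024699785 0.5526370367029142 mid 0.5205430307013497 by [np.float64(-0.1730461997727184), np.float64(-0.25067358672327505)] -0.21185989324799673 tcp 0.5207759242562126 -0.21059667441162758 centre world [ 0.54144384 -0.15062612]
wr (array([ 0.5415453 , -0.38457143], dtype=float32), np.float32(-173.19046), 51)
wr (array([ 0.604861  , -0.37292284], dtype=float32), np.float32(-172.96535), 51)
bx 0.49375477974105547 0.5579897769533569 mid 0.5258722783472062 by [np.float64(-0.4025346256053537), np.float64(-0.4802541678104166)] -0.44139439670788516 tcp 0.5260257367438769 -0.4402255362351539 centre world [ 0.57311981 -0.37802691]
now [ 0.5732 -0.3767  0.2764] yaw 1.693 t 8.1 q7 0.97 F [ 0.1 -0.4 -0.1] w 0.998 -> [41.17  4.47  4.7 ] turn -0.28
```

```bash
python3 -m inch '[[[1,5,0.5,0,0],[1,11,1.1,0,0],[1,17,1.8,0,0],[1,23,2.5,0,0],[1,29,3.2,1,-0.14],[1,35,3.9,3,-0.28],[1,41.2,4.4,4.7,-0.28],[1,41.2,4.4,4.7,-0.28]]]'
python3 - <<'E'
from h import *
rows([.568,.0376,.065],np.radians(113))
E
```

```text
time_s: 9.1
position: [0.5654, 0.0431, 0.2284]
tcp_rot: [0.548, 0.836, 0.0, -0.002]
ft_force: [0.2, -1.1, 1.8]
width: 1.003
gripper_force: 0.0
now [0.5654 0.0431 0.2284] yaw 1.981 t 9.1 q7 0.53 F [ 0.2 -1.1  1.8] w 1.003 -> [-0.66  0.05 16.34] turn 0.009
```

```bash
python3 -m inch '[[[1,0,0,4,0],[1,0,0,4,0],[1,0,0,4,0]]]'
python3 - <<'E'
from h import *
rows([.568,.0376,.065],np.radians(113))
E
```

```text
time_s: 9.48
position: [0.5677, 0.0349, 0.191]
tcp_rot: [0.553, 0.833, 0.0, 0.001]
ft_force: [0.3, 0.5, -0.8]
width: 0.998
gripper_force: 0.0
now [0.5677 0.0349 0.191 ] yaw 1.969 t 9.475 q7 0.56 F [ 0.3  0.5 -0.8] w 0.998 -> [ 0.24  0.12 12.6 ] turn -0.003
```

```bash
python3 -m inch '[[[1,0.2,0.1,5,0],[1,0.2,0.1,9,0],[1,0.2,0.1,11.5,0],[1,0.2,0.1,12.6,0],[0.5,0.2,0.1,12.6,0],[0.5,0.2,0.1,12.6,0],[0.5,0.2,0.1,12.6,0],[0.5,0.2,0.1,12.6,0]]]';python3 -c "
from h import *
rows([.568,.0376,.065],np.radians(113))"; python3 -m inch '[[[0.5,0,0,0,0],[0.5,0,0,-3,0],[0.5,0,0,-8,0],[0.5,0,0,-14,0],[0.5,0,0,-20,0],[0.5,0,0,-23,0],[0.5,0,0,-23,0]]]'; python3 -c "
from h import *
rows([.5726,-.3781,.29],1.6905)"
```

```text
time_s: 10.48
position: [0.5685, 0.0375, 0.0655]
tcp_rot: [0.553, 0.833, 0.001, 0.001]
ft_force: [-0.3, -0.2, 6.8]
width: 0.647
gripper_force: 64.5
now [0.5685 0.0375 0.0655] yaw 1.97 t 10.475 q7 0.67 F [-0.3 -0.2  6.8] w 0.647 -> [ 0.03 -0.05  0.05] turn -0.003
time_s: 11.35
position: [0.5683, 0.0376, 0.2964]
tcp_rot: [0.553, 0.833, 0.002, 0.002]
ft_force: [-0.9, -0.6, -2.3]
width: 0.646
gripper_force: 64.5
now [0.5683 0.0376 0.2964] yaw 1.97 t 11.35 q7 0.48 F [-0.9 -0.6 -2.3] w 0.646 -> [-38.47 -15.77   0.56] turn 0.279
```

```bash
python3 -m inch '[[[0.5,-5,-2,0,0.1],[0.5,-10,-4,0,0.2],[0.5,-15.5,-6.2,0,0.28],[0.5,-21,-8.5,0,0.28],[0.5,-27,-11,0,0.28],[0.5,-33,-13.5,0,0.28],[0.5,-38.5,-15.8,0,0.28],[0.5,-38.5,-15.8,0,0.28]]]'; python3 -m inch '[[[0.5,0,0,2,0],[0.5,0,0,4,0],[0.5,0,0,4,0],[0.5,0,0,4,0]]]'; python3 -c "
from h import *
rows([.5726,-.3781,.19],1.6905)"
```

```text
time_s: 12.35
position: [0.5669, -0.3852, 0.2913]
tcp_rot: [0.668, 0.745, -0.003, -0.001]
ft_force: [-0.4, 0.1, -1.9]
width: 0.652
gripper_force: 65.0
time_s: 12.85
position: [0.5718, -0.3777, 0.2538]
tcp_rot: [0.663, 0.748, 0.0, 0.0]
ft_force: [0.0, -0.3, -1.5]
width: 0.652
gripper_force: 65.0
now [ 0.5718 -0.3777  0.2538] yaw 1.691 t 12.85 q7 0.99 F [ 0.  -0.3 -1.5] w 0.652 -> [-0.05  0.08  6.38] turn 0.001
```

```bash
python3 -m inch '[[[0.5,0,0.1,2,0],[0.5,0,0.1,4,0],[0.5,0,0.1,5.5,0],[0.5,0,0.1,6.2,0],[0.5,0,0.1,6.2,0],[0.5,0,0.1,6.2,0]]]'
python3 - <<'E'
from h import *
rows([.5726,-.3781,.176],1.6905)
s=state();w=viewer.capture("wrist");save(w,"h1.png");c=viewer.capture("scene")
a=cv2.resize(c["frame"][170:300,240:400,::-1],None,fx=2.4,fy=2.4,interpolation=cv2.INTER_CUBIC)
b=cv2.resize(w["frame"][60:260,200:440,::-1],None,fx=1.6,fy=1.56,interpolation=cv2.INTER_CUBIC)
cv2.imwrite("pics/c3.png",np.hstack([a,b[:312]]))
E
```

```text
time_s: 13.6
position: [0.5725, -0.3789, 0.1925]
tcp_rot: [0.664, 0.748, 0.0, 0.001]
ft_force: [0.5, -0.0, -1.5]
width: 0.651
gripper_force: 65.0
now [ 0.5725 -0.3789  0.1925] yaw 1.69 t 13.6 q7 1.03 F [ 0.5 -0.  -1.5] w 0.651 -> [0.08 0.02 1.65] turn -0.001
```

View pics/c3.png

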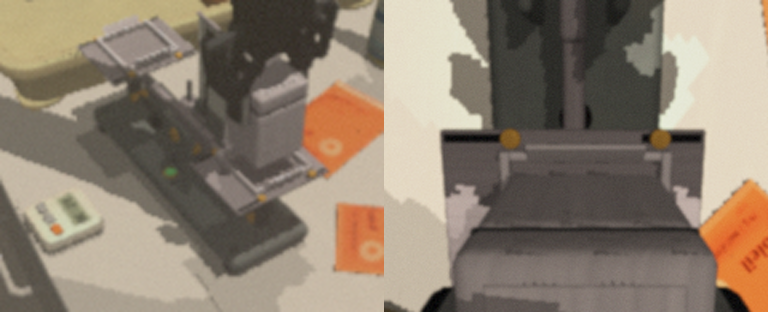

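The wrist view shows the tin's lower edge (cols 490–680 of the crop) centred between the upstands (503 and 668). I'll lower it gently.

```bash
python3 -m inch '[[[0.5,0,0,0.6,0],[0.5,0,0,1.2,0],[0.5,0,0,1.6,0],[0.5,0,0,2,0],[0.5,0,0,2.3,0],[0.5,0,0,2.5,0]]]'; python3 -m inch '[[[0.5,0,0,0.2,0],[0.5,0,0,0.4,0],[0.5,0,0,0.6,0],[0.5,0,0,0.6,0]]]'
```

```text
time_s: 14.45
position: [0.5722, -0.3786, 0.1666]
tcp_rot: [0.664, 0.748, -0.0, 0.0]
ft_force: [0.1, 0.2, -1.2]
width: 0.65
gripper_force: 65.0
time_s: 14.95
position: [0.5722, -0.3785, 0.1606]
tcp_rot: [0.664, 0.748, -0.0, -0.0]
ft_force: [0.8, 0.5, -2.0]
width: 0.649
gripper_force: 65.0
```

```bash
python3 -m inch '[[[0.5,0,0,0.15,0],[0.5,0,0,0.3,0],[0.5,0,0,0.4,0],[0.5,0,0,0.4,0]]]'
```

```text
time_s: 15.45
position: [0.5722, -0.3784, 0.1567]
tcp_rot: [0.664, 0.748, -0.0, -0.0]
ft_force: [-0.2, -0.8, -1.5]
width: 0.648
gripper_force: 65.0
```

```bash
python3 -m inch '[[[0.5,0,0,0.1,0],[0.5,0,0,0.1,0],[0.75,0,0,0.1,0],[1,0,0,0.1,0],[1,0,0,0.1,0],[1,0,0,0.1,0],[1,0,0,0.1,0]]]'; python3 -m inch '[[[1,0,0,-1,0],[1,0,0,-4,0],[1,0,0,-9,0],[1,0,0,-12,0],[1,0,0,-12,0],[1,0,0,-12,0]]]'
python3 - <<'E'
from h import *
s=state();w=viewer.capture("wrist");tops(w,s,.0985+.086)
c=viewer.capture("scene")
a=cv2.resize(c["frame"][160:300,230:400,::-1],None,fx=2.3,fy=2.3,interpolation=cv2.INTER_CUBIC)
b=cv2.resize(w["frame"][60:260,200:440,::-1],(386,322),interpolation=cv2.INTER_CUBIC)
cv2.imwrite("pics/c4.png",np.hstack([a,b]))
rows([.534,.162,.27],np.radians(80.4))
E
```

```text
time_s: 16.32
position: [0.5722, -0.3785, 0.1558]
tcp_rot: [0.664, 0.748, 0.0, 0.0]
ft_force: [0.9, 0.1, 0.3]
width: 0.998
gripper_force: 0.0
time_s: 17.08
position: [0.572, -0.3781, 0.2754]
tcp_rot: [0.664, 0.748, 0.0, -0.0]
ft_force: [-0.4, 0.5, -0.2]
width: 0.997
gripper_force: 0.0
now [ 0.5718 -0.3779  0.2745] yaw 1.69 t 17.175 q7 0.98 F [-0.2  0.6 -0.4] w 1.0 -> [54.06  2.66  0.52] turn 0.287
```

View pics/c4.png

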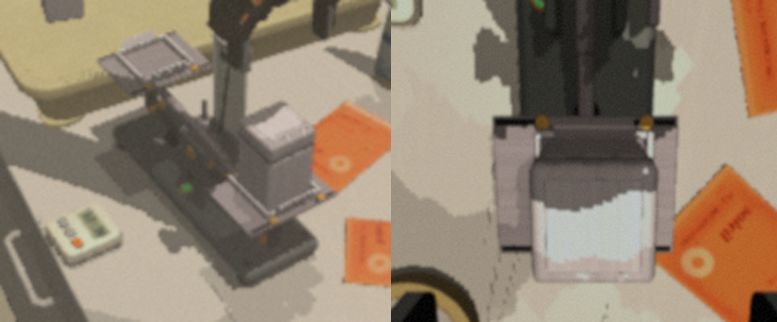

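The first tin stands upright in the right guide with the left platter raised. Next is the second tin.

```bash
python3 -m inch '[[[1,5,0.2,0,0],[1,11,0.5,0,0],[1,17,0.8,0,0],[1,23,1.1,0,0],[1,29,1.4,0,0],[1,35,1.7,0,0.09],[1,41,2,0,0.18],[1,47,2.3,0,0.28]]]'; python3 -m inch '[[[1,4,0.2,2,0],[1,6,0.3,4,0],[1,6,0.3,4,0],[1,6,0.3,4,0]]]'
python3 - <<'E'
from h import *
s=state();w=viewer.capture("wrist");tops(w,s,.0935)
rows([.534,.162,.065],np.radians(80.4))
E
```

```text
time_s: 18.18
position: [0.5384, 0.0928, 0.2751]
tcp_rot: [0.763, 0.647, -0.001, -0.0]
ft_force: [0.6, 0.2, -0.0]
width: 0.999
gripper_force: 0.0
time_s: 18.68
position: [0.552, 0.148, 0.236]
tcp_rot: [0.762, 0.647, -0.0, 0.0]
ft_force: [1.2, -0.7, 0.1]
width: 0.998
gripper_force: 0.0
now [0.5522 0.1479 0.2364] yaw 1.407 t 18.725 q7 -0.18 F [ 0.5 -0.3 -0.1] w 1.004 -> [ 1.1  -2.04 17.14] turn 0.004
```

```bash
python3 -m inch '[[[1,0.6,-1,0,0],[1,1.1,-2,0,0],[1,1.1,-2,0,0],[1,1.1,-2,0,0]]]'
python3 - <<'E'
from h import *
s=state();w=viewer.capture("wrist");save(w,"b.png")
for d in finder.trace("tin_1",w)[:2]:
    m=d["pixels"];hsv=cv2.cvtColor(w["frame"],cv2.COLOR_RGB2HSV);v=hsv[...,2]
    mm=(m&(v>120)).astype(np.uint8);c=max(cv2.findContours(mm,0,2)[0],key=cv2.contourArea)
    P=np.array([back(w,q,.0935,s)[:2] for q in c[:,0].astype(float)],np.float32)*1000
    print(d["conf"],d["centre"],cv2.minAreaRect(P))
rows([.534,.162,.065],np.radians(80.4))
E
```

```text
time_s: 19.23
position: [0.5339, 0.1639, 0.236]
tcp_rot: [0.762, 0.648, 0.0, 0.0]
ft_force: [-0.1, -0.2, 0.4]
width: 1.004
gripper_force: 0.0
0.64 [177.9, 326.5] ((534.755126953125, 162.5362548828125), (54.078826904296875, 55.20175552368164), 80.7152328491211)
now [0.5341 0.1636 0.236 ] yaw 1.409 t 19.325 q7 -0.22 F [-0.1 -0.7 -0.6] w 0.998 -> [-1.60e-01  1.00e-02  1.71e+01] turn 0.006
```

```bash
python3 -m inch '[[[1,-0.1,0,5,0],[1,-0.1,0,10,0],[1,-0.1,0,14,0],[1,-0.1,0,16.5,0],[1,-0.1,0,17.1,0],[0.5,-0.1,0,17.1,0],[0.5,-0.1,0,17.1,0],[0.5,-0.1,0,17.1,0]]]'; python3 -m inch '[[[0.5,0,0,0,0],[0.5,0,0,0,0]]]'; python3 -m inch '[[[0.5,0,0,-3,0],[0.5,0,0,-8,0],[0.5,0,0,-14,0],[0.5,0,0,-19,0],[0.5,0,0,-19,0]]]';  python3 -c "
from h import *
rows([.5409,-.1507,.255],1.6905)"
```

```text
time_s: 20.32
position: [0.5347, 0.1631, 0.0661]
tcp_rot: [0.762, 0.648, 0.001, 0.0]
ft_force: [0.5, -0.4, 3.6]
width: 0.649
gripper_force: 64.6
time_s: 20.58
position: [0.5347, 0.163, 0.0661]
tcp_rot: [0.762, 0.648, 0.001, 0.0]
ft_force: [-0.6, -1.0, 6.5]
width: 0.651
gripper_force: 64.9
time_s: 21.2
position: [0.5356, 0.1632, 0.2585]
tcp_rot: [0.762, 0.648, 0.004, 0.001]
ft_force: [-1.0, 0.3, -2.5]
width: 0.65
gripper_force: 67.4
now [0.5356 0.1632 0.2585] yaw 1.41 t 21.2 q7 -0.23 F [-1.   0.3 -2.5] w 0.65 -> [-30.9    5.55   0.22] turn -0.281
```

```bash
python3 -m inch '[[[0.5,-5,0.9,0,-0.1],[0.5,-10,1.8,0,-0.2],[0.5,-15.5,2.8,0,-0.28],[0.5,-21,3.8,0,-0.28],[0.5,-26,4.7,0,-0.28],[0.5,-30.9,5.5,0,-0.28],[0.5,-30.9,5.5,0,-0.28],[0.5,-30.9,5.5,0,-0.28]]]'; python3 -c "
from h import *
rows([.5409,-.1507,.205],1.6905)"
```

```text
time_s: 22.2
position: [0.5376, -0.1503, 0.2533]
tcp_rot: [0.664, 0.748, -0.0, -0.001]
ft_force: [0.5, 0.2, -2.6]
width: 0.646
gripper_force: 67.6
now [ 0.5376 -0.1503  0.2533] yaw 1.69 t 22.2 q7 0.63 F [ 0.5  0.2 -2.6] w 0.646 -> [-0.08  0.33  4.83] turn -0.001
```

```bash
python3 -m inch '[[[0.5,0,0.2,2,0],[0.5,0,0.3,3.5,0],[0.5,0,0.3,4.6,0],[0.5,0,0.3,4.6,0],[0.5,0,0.3,4.6,0]]]'; python3 -c "
from h import *
rows([.5409,-.1507,.18],1.6905)"
```

```text
time_s: 22.82
position: [0.5417, -0.1509, 0.209]
tcp_rot: [0.664, 0.748, 0.0, 0.0]
ft_force: [-0.5, 0.6, -2.7]
width: 0.646
gripper_force: 67.5
now [ 0.5417 -0.1509  0.209 ] yaw 1.69 t 22.825 q7 0.67 F [-0.5  0.6 -2.7] w 0.646 -> [ 0.03 -0.08  2.9 ] turn -0.001
```

```bash
python3 -m inch '[[[0.5,0,-0.1,0.5,0],[0.5,0,-0.1,0.8,0],[0.5,0,-0.1,0.8,0],[0.5,0,-0.1,0.8,0]]]'; python3 -c "
from h import *
rows([.5409,-.1507,.18],1.6905)"
```

```text
time_s: 23.32
position: [0.5405, -0.1509, 0.2009]
tcp_rot: [0.664, 0.748, 0.0, 0.0]
ft_force: [-0.6, -0.5, -1.0]
width: 0.649
gripper_force: 67.5
now [ 0.5405 -0.1509  0.2009] yaw 1.69 t 23.325 q7 0.68 F [-0.6 -0.5 -1. ] w 0.649 -> [0.01 0.04 2.09] turn -0.001
```

```bash
python3 -m inch '[[[0.5,0,0,0.5,0],[0.5,0,0,1,0],[0.5,0,0,1.4,0],[0.5,0,0,1.7,0],[0.5,0,0,1.9,0],[0.5,0,0,2.1,0]]]'; python3 -m inch '[[[0.5,0,0,0.2,0],[0.5,0,0,0.4,0],[0.5,0,0,0.6,0],[0.5,0,0,0.6,0]]]'
```

```text
time_s: 24.08
position: [0.5405, -0.1509, 0.1797]
tcp_rot: [0.664, 0.748, 0.0, 0.0]
ft_force: [-0.2, 0.2, 0.1]
width: 0.652
gripper_force: 67.8
time_s: 24.58
position: [0.5405, -0.1506, 0.1737]
tcp_rot: [0.664, 0.748, 0.0, -0.0]
ft_force: [-2.3, 0.8, -0.9]
width: 0.647
gripper_force: 67.8
```

```bash
python3 -m inch '[[[0.75,0,0,0,0],[1,0,0,0,0],[1,0,0,0,0],[1,0,0,0,0],[1,0,0,-2,0],[1,0,0,-5,0],[1,0,0,-9,0],[1,0,0,-12,0]]]'; python3 -m inch '[[[1,3,0,0,0],[1,6,0,0,0],[1,6,0,0,0],[1,6,0,0,0],[1,6,0,0,0],[1,6,0,0,0],[1,6,0,0,0],[1,6,0,0,0]]]';python3 - <<'E'
from h import *
s=state();w=viewer.capture("wrist")
c=viewer.capture("scene")
a=cv2.resize(c["frame"][140:300,210:400,::-1],None,fx=2.2,fy=2.2,interpolation=cv2.INTER_CUBIC)
b=cv2.resize(w["frame"],(382,239));b=cv2.copyMakeBorder(b[...,::-1],0,352-239,0,0,0)
cv2.imwrite("pics/c5.png",np.hstack([a,b]));print(s["position"],s["time_s"])
E
```

```text
time_s: 25.58
position: [0.5408, -0.1514, 0.2969]
tcp_rot: [0.664, 0.748, 0.001, 0.001]
ft_force: [0.5, -0.4, -0.3]
width: 0.999
gripper_force: 0.0
time_s: 26.58
position: [0.5333, -0.0915, 0.2937]
tcp_rot: [0.664, 0.748, -0.0, -0.0]
ft_force: [0.5, 0.2, -0.6]
width: 1.0
gripper_force: 0.0
[ 0.53329563 -0.091477    0.29373589] 26.575
```

View pics/c5.png

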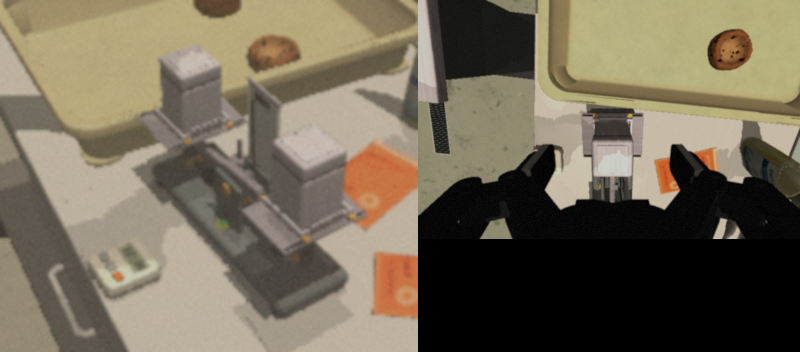

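Compared with the earlier scene view, the left platter's corner dropped from row 187 to 193.6 and the right platter's screw rose from row 255 to 249. That suggests the left tin is heavier, so I'll check how many pixels the full travel covers.

Run:
```python
from h import *
c=viewer.capture("scene");a=cv2.imread("pics/scene.png")
L=np.array([.5414,-.1506]);R=np.array([.5731,-.378]);bx=np.array([.9929,.1193]);by=np.array([-.1193,.9929])
for n,C in(("L",L),("R",R)):
    for z in(.0985,.110,.1215): print(n,z,proj(c,[[*(C-.054*bx+s*.042*by),z] for s in(1,-1)]).round(1).tolist())
# shift of the near-left platter patch vs level (first scene picture)
g=lambda i:cv2.cvtColor(i,cv2.COLOR_BGR2GRAY)
now=c["frame"][:,:,::-1].copy()
for n,C in(("L",L),("R",R)):
    x,y=proj(c,[[*(C-.047*bx),.11]])[0].astype(int);t=g(a)[y-7:y+8,x-12:x+13];r=g(now)[y-18:y+19,x-18:x+19]
    m=cv2.minMaxLoc(cv2.matchTemplate(r,t,cv2.TM_CCOEFF_NORMED));print(n,"dy",m[3][1]-11,"dx",m[3][0]-6,m[1])
s=state();w=viewer.capture("wrist")
tops(w,s,.1845);rows([.5408,-.1509,.157],1.6905)
```

```text
L 0.0985 [[272.4, 192.2], [288.1, 208.5]]
L 0.11 [[272.1, 188.8], [287.9, 205.0]]
L 0.1215 [[271.8, 185.3], [287.7, 201.5]]
R 0.0985 [[320.7, 240.1], [341.5, 261.5]]
R 0.11 [[320.7, 236.5], [341.6, 257.9]]
R 0.1215 [[320.7, 232.9], [341.7, 254.2]]
L dy 3 dx -1 0.5622003078460693
R dy -1 dx 2 0.7624782919883728
top [ 541.5 -152.1] [52.5 51. ] ang 6.9 px [322. 259.]
now [ 0.5333 -0.0913  0.2938] yaw 1.69 t 26.775 q7 0.46 F [-0.5  0.4  0.2] w 0.998 -> [-6.01  0.04 13.68] turn -0.001
```

Left is fully down (corner at row 193.6, against 192.2 projected for the low stop), so the left tin is heavier. I'll fetch it.

```bash
python3 -m inch '[[[1,-3,0,0,0],[1,-6,0,0,0],[1,-6,0,4,0],[1,-6,0,7,0],[1,-6,0,7,0],[1,-6,0,7,0]]]'; python3 -c "
from h import *
rows([.541,-.1515,.157],1.6905)"
```

```text
time_s: 27.52
position: [0.5411, -0.1512, 0.2249]
tcp_rot: [0.664, 0.748, 0.0, 0.001]
ft_force: [-0.1, -0.0, -0.2]
width: 0.997
gripper_force: 0.0
now [ 0.5411 -0.1512  0.2249] yaw 1.69 t 27.525 q7 0.66 F [-0.1 -0.  -0.2] w 0.997 -> [-0.02 -0.02  6.79] turn -0.001
```

```bash
python3 -m inch '[[[1,0,0,3,0],[1,0,0,5,0],[1,0,0,6.2,0],[1,0,0,6.6,0],[1,0,0,6.6,0],[0.5,0,0,6.6,0],[0.5,0,0,6.6,0],[0.5,0,0,6.6,0]]]'; python3 -m inch '[[[0.5,0,0,0,0],[0.5,0,0,-0.5,0],[0.5,0,0,-1.2,0],[0.5,0,0,-2.2,0],[0.5,0,0,-4,0],[0.5,0,0,-7,0],[0.5,0,0,-10,0],[0.5,0,0,-10,0]]]'; python3 -c "
from h import *
rows([.56,.06,.25],1.6905)"
```

```text
time_s: 28.52
position: [0.5407, -0.151, 0.1585]
tcp_rot: [0.664, 0.748, 0.0, 0.0]
ft_force: [-2.4, 0.5, 5.5]
width: 0.648
gripper_force: 64.1
time_s: 29.52
position: [0.5418, -0.1515, 0.2607]
tcp_rot: [0.664, 0.748, 0.002, 0.002]
ft_force: [0.2, 0.0, -3.6]
width: 0.649
gripper_force: 64.5
now [ 0.5418 -0.1515  0.2607] yaw 1.69 t 29.525 q7 0.63 F [ 0.2  0.  -3.6] w 0.649 -> [20.79  4.31  1.08] turn -0.001
```

```bash
python3 -m inch '[[[0.5,5,1,0,0],[0.5,10,2,0,0],[0.5,15,3,0,0],[0.5,20,4.2,0,0],[0.5,21,4.3,4,0],[0.5,21,4.3,9,0],[0.5,21,4.3,13,0],[0.5,21,4.3,16,0]]]'; python3 -m inch '[[[0.5,0,0,1,0],[0.5,0,0,1.6,0],[0.5,0,0,1.6,0]]]'
```

```text
time_s: 30.52
position: [0.5567, 0.0627, 0.0952]
tcp_rot: [0.664, 0.748, -0.001, -0.001]
ft_force: [-0.2, 0.1, -2.3]
width: 0.646
gripper_force: 67.2
time_s: 30.9
position: [0.5587, 0.0628, 0.0823]
tcp_rot: [0.664, 0.748, 0.0, 0.0]
ft_force: [0.2, 1.2, -1.8]
width: 0.654
gripper_force: 67.2
```

Bottom is at about 0.022, and the floor is at 0.0075.

```bash
python3 -m inch '[[[0.5,0,0,0.5,0],[0.5,0,0,1,0],[0.5,0,0,1.3,0],[0.5,0,0,1.4,0],[0.5,0,0,1.5,0],[0.5,0,0,1.5,0]]]'
```

```text
time_s: 31.65
position: [0.558, 0.0628, 0.0679]
tcp_rot: [0.664, 0.748, 0.0, -0.001]
ft_force: [-4.8, -0.3, 8.7]
width: 0.644
gripper_force: 68.4
```

Contact. I'll release, rise straight up, back off and check.

```bash
python3 -m inch '[[[0.8,0,0,0,0],[1,0,0,0,0],[1,0,0,0,0],[1,0,0,-3,0],[1,0,0,-8,0],[1,0,0,-14,0],[1,0,0,-20,0],[1,0,0,-26,0]]]'; python3 -m inch '[[[1,3,-3,0,0],[1,3,-6,0,0],[1,3,-6,0,0],[1,3,-6,0,0],[1,3,-6,0,0],[1,3,-6,0,0],[1,3,-6,0,0],[1,3,-6,0,0]]]'
python3 - <<'E'
from h import *
s=state();w=viewer.capture("wrist");tops(w,s,.0935)
c=viewer.capture("scene");t=viewer.capture("top")
a=cv2.resize(c["frame"][110:300,190:400,::-1],None,fx=2,fy=2,interpolation=cv2.INTER_CUBIC)
b=cv2.resize(t["frame"][140:290,170:450,::-1],(380,204));b=cv2.copyMakeBorder(b,0,380-204,0,0,0)
cv2.imwrite("pics/c6.png",np.hstack([a,b]))
E
```

```text
time_s: 32.65
position: [0.558, 0.0627, 0.3287]
tcp_rot: [0.664, 0.748, 0.0, 0.0]
ft_force: [1.6, 1.2, -0.0]
width: 1.003
gripper_force: 0.0
time_s: 33.65
position: [0.4952, 0.0853, 0.3267]
tcp_rot: [0.664, 0.748, -0.0, 0.0]
ft_force: [-1.1, 0.5, 0.5]
width: 0.999
gripper_force: 0.0
top [ 804.3 -189.4] [72.  46.3] ang 6.9 px [520. 383.]
top [558.6  62. ] [53.7 53.8] ang 6.9 px [383. 188.]
```

View pics/c6.png

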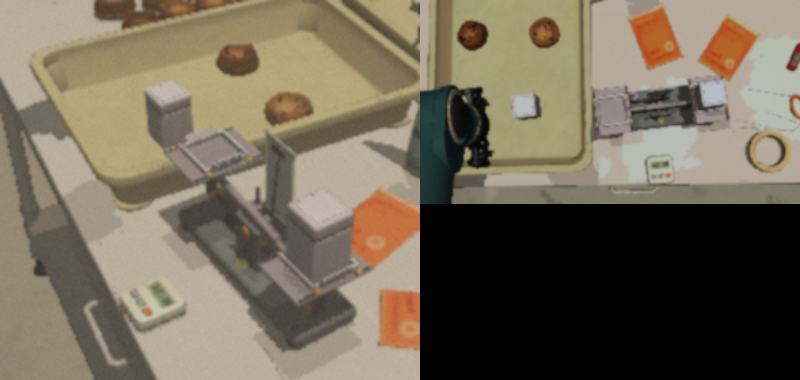

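The heavier tin stands upright in the tray at (0.559, 0.062), clear of the walls. The lighter tin is seated on the right platter with that side down, and nothing else has moved.

```bash
python3 -c "
from rig import order
print(order.close_job())"
```

```text
the job is handed in; nothing more can be done
None
```

Job handed in at about 34 s: both tins were weighed, the heavier one (on the left platter) is back upright in the cream tray clear of its walls, and the lighter one is still seated on the right platter.

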